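# Open the specimen case's combination lock and hold it over the light plate

## Robot

A 6-joint arm with a two-finger parallel gripper is mounted at the origin on the work surface. World frame = base frame: x ahead of the robot, y to its left, z up, the work surface at z = 0. Lengths are in m, angles in rad, forces in N, time in s.
With the tool pointing down it reaches from about 0.325 to 0.775 m from the base axis. Payload 9.3 kg.
Tool frame: the origin (TCP) lies between the finger pads; the fingertips stand 14 mm ahead of it and the grasp point (between the pads) lies 5 mm behind it (ctrl.nose_length is the distance from the TCP to the fingertips, in m); z points along the fingers, y is the line along which they close (so a half turn about z gives the same grasp; the last joint's range is limited). The gripper opens to 85 mm and grips with 20 to 120 N. Pads are 22 mm wide; open, the fingers measure 114 mm over their backs; the gripper's body (76 mm by 85 mm) begins 54 mm behind the grasp point. The pads swing forward as they close: fully open they stand 13 mm farther back than shut.
Start: joints at [-1.463, 0.259, 0.021, 1.334, 0, 1.418], TCP at [0.142, -0.531, 0.213] pointing down, gripper open.
Joint ranges: [-3.04, 3.04], [-0.91, 1.82], [-1.04, 1.36], [-1.92, 1.95], [-1.52, 1.45], [-3.14, 3.14]. Speed limits (rad/s): [2.22, 2.22, 2.79, 3.14, 3.14, 3.14].

## Interface

Orientations are given as a 3x3 rotation matrix whose columns are the frame's x, y, z axes.
In Python, from plant import ctrl gives the robot as it stands. The module is installed in compiled form; this text tells all that it offers. Calls block until the motion is done:
- ctrl.reach(position, orientation): joint-space move of the TCP to a pose.
- ctrl.move_straight(position, vel=0.15, frame=None): straight line of the TCP; frame=None keeps the orientation; vel is the mean speed in m/s.
- ctrl.goto_joints(angles): joint-space move.
- ctrl.move_gripper(opening, grip_force=None): opening from 0.0 (shut) to 1.0 (fully open); grip_force is the grip in N (None keeps the last); returns when the fingers have stopped.
- ctrl.wait(seconds).
- ctrl.ik(position, orientation): joint angles nearest the present ones, or None.
- ctrl.observe(): the state.
- ctrl.get_image(name): name is "side" or "top"; returns (picture, depth): 400x640x3 uint8, red, green, blue; 400x640 float32, m along the optical axis (not along the pixel's ray), 0 where there is no reading.
- ctrl.get_calibration(name): a dict with "fx", "fy", "cx", "cy" (pixels), "D" ([k1, k2, p1, p2, k3] as OpenCV has them; the pictures are not rectified), "R" (3x3) and "t" (3): a world point X has camera coordinates R X + t. Camera axes: x right, y down, z forward; pixel columns grow to the right and rows downward; lengths in m; the calibration is good to about 2 mm. A picture is of the moment at which its call begins. get_calibration takes no time and is no camera call.
A pose or a line that the arm cannot do raises ctrl.MotionError and nothing moves.
- ctrl.hand_in(): hands the job in; it is judged then, once.
The state is a dict: "clock": time; "joints": joint angles; "qd": joint speeds; "joint_torque": joint torques, N m; "ee_pos": TCP position; "ee_rot": TCP orientation; "contact_force": force on the tool from outside, world axes, zero at the start; "torque": the same for the moment, N m; "grip_width": opening from 0.0 (shut) to 1.0 (fully open); "grasp_force": force on a finger pad.
Only numpy, scipy, OpenCV 4.12 (cv2) and the standard library are available. Lean on these libraries where they do the work, as an engineer would, in place of code of your own. Each camera call takes 0.05 s, during which the arm holds its last target. There are 200 camera calls.

## Task

Turn the dial of the combination padlock on the specimen case anticlockwise, feeling for the clicks, until its pointer sits in the notch facing the shackle, and only then, with the lock still in its rest, pull the shackle straight out as far as it goes. Lift the opened lock off the case and finish still holding it in the gripper over the middle of the white light plate, about 15 cm above the bench, still and level, dial on top, shackle fully open. Do not force the shackle before the dial is set, and leave the dishes, beaker, bottle, cup and pen where they are.

Things in the scene. Friction and masses are not known exactly. Their poses are not given: they have to be found in the camera images.
- case: low aluminium specimen case fixed on the bench, 266 x 226 mm (its x, y), lid 70 mm above the bench; origin: centre of its underside. On its lid lies the padlock in a steel rest: a pedestal 12 mm high and four stops 22 mm high at the lock's corners (1.5 mm play; the middle 44 mm of the lock's sides is free)
- eye (a point): centre of a closed steel staple eye on the lid, 5 mm thick, 19 mm wide, its top 36 mm above the lid, 10.5 mm in front of the lock's body. The shackle's short leg (+y side of the lock) passes through it: the lock cannot be lifted off until the shackle is out at least 21 mm
- lock: loose combination padlock, 0.3 to 0.5 kg, lying dial up, 40 mm from the case's middle along the case's +x and turned like the case (shackle towards the robot's side): steel body 60 x 60 x 28 mm; origin: centre of the body's underside; z out through the dial; the shackle points to -x; a dark index mark on the top's -x edge, in the middle
- dial (a joint): dial angle, rad, anticlockwise from above; 0 = opening notch (+-0.1): pointer at the index and shackle. Starts between -2.35 and -0.8, mostly in a notch; the pointer stands at the lock's yaw + pi + this value. Click notches every 0.524 rad draw the dial in when let go (not from a crest midway); passing one takes 0.06 N m. Stops at -2.7 and 0.7. Away from 0 the shackle is blocked after 4 mm or less
- dial_grip (a point): on the dial's axis, 45 mm above the lock's underside, in the black grip bar: 10 mm thick, 38 mm long along this point's x (pointed end with a white line, the pointer, at its -x), 34 to 55 mm above the lock's underside; round skirt of 44 mm below it, top 35 mm above the lock's underside
- shackle (a joint): how far the shackle is pulled out of the lock, m: 0 = home, 0.026 = its stop, fully open. It slides along the lock's -x, takes 2 to 4 N (friction, no spring) and stays where it is left
- bow (a point): middle of the shackle's bow, on the bar's axis: 7 mm round steel bar, here along the lock's y, straight for 18 mm; shackle home, 78 mm from the lock's centre towards its -x and 26 mm above the lid. 35 mm clear between the legs, 44 mm between bow and lock body, less the eye beside the +y leg. Moves with the shackle
- plate: white light plate fixed on the bench, 130 x 130 x 16 mm with a round glass window of 100 mm; origin: centre of its underside
- dish_a: closed clear plastic culture dish, 58 mm across, 14 mm high, on the case's lid behind the lock; bystander; origin: centre of its underside
- dish_b: closed clear plastic culture dish, 58 mm across, 14 mm high, lying on the light plate; bystander; origin: centre of its underside
- beaker: glass beaker, 64 mm across, 85 mm high; bystander; origin: centre of its underside
- dropper: amber dropper bottle with black cap, 40 mm across, 75 mm high; bystander; origin: centre of its underside
- marker: black marker pen lying on the bench, 14 mm thick, 125 mm long along its x; bystander; origin: underside of its middle
- weigh_cup: small steel cup, 56 mm across, 40 mm high; bystander; origin: centre of its underside
Things that resemble listed ones, but are neither listed nor needed, are in the scene too. Leave any pink look-alike of the lock alone.

How it is judged:
By the outcome, as a careful person would: the job done as asked, in the order asked, and still so for the second after the job is handed in, while the arm keeps its last pose, push and grip.
It also fails if it takes over 72 s, if anything falls off the work surface, if the arm or the gripper's body presses on something with over 40 N, if the wrist force passes 120 N, or if a joint passes its speed limit or range.

## Working session

There is one attempt and no reset: what is moved stays moved. The work goes in short steps, each a Python script; the robot and the scene stay as the last script left them, time stands still between calls to the robot, and variables do not carry over. Pictures are saved under pics/ and viewed, at most 10 in all, crops included, and the job is handed in when it is done.

```bash
mkdir -p pics; ls; python3 - <<'E'
from plant import ctrl
import cv2,numpy as np
for n in("side","top"):
    im,d=ctrl.get_image(n); np.savez(f"pics/{n}0.npz",im=im,d=d)
    cv2.imwrite(f"pics/{n}0.png",im[:,:,::-1]); c=ctrl.get_calibration(n)
    print(n,{k:np.round(v,4).tolist() for k,v in c.items()}, (-np.array(c["R"]).T@c["t"]).round(3))
print(ctrl.observe(), ctrl.nose_length)
E
```

```text
pics
side {'fx': 505.0463, 'fy': 505.0463, 'cx': 319.7039, 'cy': 202.0943, 'D': [-0.0214, 0.0, 0.0, 0.0, 0.0], 'R': [[-0.9203, -0.3911, 0.0089], [-0.2496, 0.5696, -0.7831], [0.3013, -0.7229, -0.6218]], 't': [0.5141, 0.1985, 1.5517]} [0.055 1.21  1.116]
top {'fx': 465.0682, 'fy': 465.0682, 'cx': 313.3829, 'cy': 205.0617, 'D': [-0.0828, 0.0, 0.0, 0.0, 0.0], 'R': [[0.0257, -0.9994, -0.024], [-0.9968, -0.0238, -0.0757], [0.0751, 0.0258, -0.9968]], 't': [0.0117, 0.5797, 1.3553]} [ 0.476 -0.01   1.395]
{'clock': 0.1, 'joints': array([-1.46260344e+00,  2.59158257e-01,  2.08257241e-02,  1.33370442e+00,
       -3.60883140e-05,  1.41821128e+00]), 'qd': array([ 0.00063594, -0.00080898,  0.00158667, -0.00296939,  0.00073783,
       -0.0001528 ]), 'joint_torque': array([ 5.17798180e-03, -5.56693268e+01,  3.45070231e+01,  1.17001633e-02,
       -2.38216990e-04,  4.49543370e-05]), 'ee_pos': array([ 0.14176954, -0.53112477,  0.21280979]), 'ee_rot': array([[ 9.66189700e-01,  2.57832182e-01, -1.69842909e-04],
       [ 2.57832193e-01, -9.66188930e-01,  1.22947884e-03],
       [ 1.52898873e-04, -1.23170076e-03, -9.99999230e-01]]), 'contact_force': array([ 1.03694144, -0.48724208,  0.49762258]), 'torque': array([-0.03763995,  0.05140775,  0.01837489]), 'grasp_force': 0.0, 'grip_width': 0.9981615306587253} 0.014
```

View pics/top0.png

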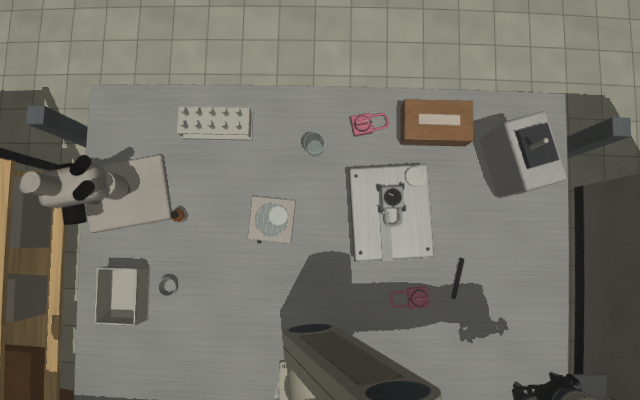

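View pics/side0.png

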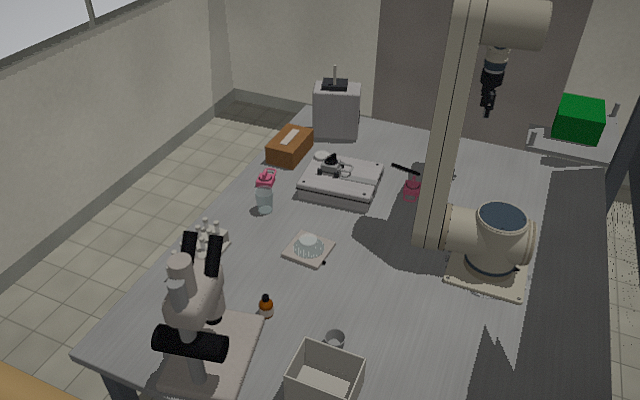

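Top view: the case is at about (391,212) px, the lock at (391,197) with its shackle down towards the robot, dish_a at (416,176) and the plate at (271,219) with dish_b at (278,215). The side view shows the same layout, with the lock at about (332,165). Next I'll zoom in on both.

```bash
python3 - <<'E'
import cv2,numpy as np
t=cv2.imread("pics/top0.png")[160:265,340:440]; s=cv2.imread("pics/side0.png")[140:215,290:390]
a=cv2.resize(t,None,fx=4,fy=4,interpolation=cv2.INTER_CUBIC); b=cv2.resize(s,None,fx=4,fy=4,interpolation=cv2.INTER_CUBIC)
o=np.zeros((420,800,3),np.uint8); o[:420,:400]=a; o[:300,400:]=b
o=np.clip(o.astype(float)*1.5,0,255).astype(np.uint8)
cv2.imwrite("pics/crop0.png",o)
E
cat > h.py <<'E'
import numpy as np,cv2
from plant import ctrl
def proj(n,P):
    c=ctrl.get_calibration(n); K=np.array([[c["fx"],0,c["cx"]],[0,c["fy"],c["cy"]],[0,0,1]])
    return cv2.projectPoints(np.float64(P).reshape(-1,3),cv2.Rodrigues(np.float64(c["R"]))[0],np.float64(c["t"]),K,np.float64(c["D"]))[0].reshape(-1,2)
def ray(n,uv):
    c=ctrl.get_calibration(n); K=np.array([[c["fx"],0,c["cx"]],[0,c["fy"],c["cy"]],[0,0,1]])
    x=cv2.undistortPoints(np.float64(uv).reshape(-1,1,2),K,np.float64(c["D"])).reshape(-1,2)
    R=np.array(c["R"]); o=-R.T@np.array(c["t"]); return o,np.c_[x,np.ones(len(x))]@R
def at_z(n,uv,z):
    o,d=ray(n,uv); return o+d*((z-o[2])/d[:,2])[:,None]
def two(a,b):  # triangulate top uv, side uv
    (o1,d1),(o2,d2)=ray("top",a),ray("side",b); out=[]
    for u,v in zip(d1,d2):
        s=np.linalg.lstsq(np.c_[u,-v],o2-o1,rcond=None)[0]; p,q=o1+s[0]*u,o2+s[1]*v
        out.append(np.r_[(p+q)/2,np.linalg.norm(p-q)])
    return np.array(out)
def cloud(n,d):
    v,u=np.mgrid[:400,:640]; uv=np.c_[u.ravel(),v.ravel()]; o,r=ray(n,uv)
    return (o+r*d.reshape(-1,1)).reshape(400,640,3)
E
```

```text
(no output)
```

View pics/crop0.png

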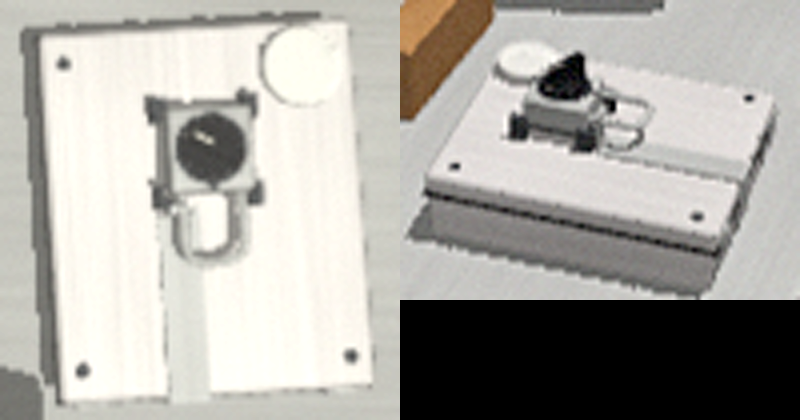

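Crop: dial centre at about (211,146) in the crop, white pointer line from (213,143) to (190,130), i.e. towards +x+y. That puts the dial near -2.1 rad. Screws are at (63,63), (82,370) and (350,356), with side matches at (454,166), (697,216) and (748,98). Next I'll compute positions.

```bash
python3 - <<'E'
from h import *
T=lambda x,y:((x+.5)/4-.5+340,(y+.5)/4-.5+160); S=lambda x,y:((x-400+.5)/4-.5+290,(y+.5)/4-.5+140)
top=[T(63,63),T(82,370),T(350,356)]; side=[S(454,166),S(697,216),S(748,98)]
p=two(top,side); print("screws",p.round(4))
c=(p[0,:2]+p[2,:2])/2; yw=np.arctan2(*(p[0,:2]-p[1,:2])[::-1]); print("case",c,"yaw",yw, "lock",c+.04*np.array([np.cos(yw),np.sin(yw)]))
print("dial@.117",at_z("top",[T(211,146)],.117), "line", at_z("top",[T(190,130),T(213,143)],.137))
for n in("top","side"):
    f=np.load(f"pics/{n}0.npz"); P=cloud(n,f["d"]); im=f["im"].astype(int)
    m=(f["d"]>0)&(abs(P[...,0]-c[0])<.16)&(abs(P[...,1]-c[1])<.14)&(P[...,2]>.05)&(P[...,2]<.15)
    q=P[m]; print(n,len(q),"lid z",np.median(q[(q[:,2]<.08),2]))
    l=q[(q[:,2]>.06)&(q[:,2]<.08)]; (cx,cy),sz,an=cv2.minAreaRect(l[:,:2].astype(np.float32)); print(" lid rect",cx,cy,sz,an)
    L=c+.04*np.array([np.cos(yw),np.sin(yw)]); near=np.hypot(*(q[:,:2]-L).T)<.05
    for lo,hi in((.1,.114),(.114,.124),(.124,.15)):
        b=q[near&(q[:,2]>lo)&(q[:,2]<hi)]
        if len(b)>3:
            u,s,v=np.linalg.svd(b[:,:2]-b[:,:2].mean(0)); print(" z",lo,len(b),b.mean(0).round(4),"dir",np.arctan2(v[0,1],v[0,0]).round(3),(s/np.sqrt(len(b))).round(4))
    if n=="top":
        m=(f["d"]>0)&(P[...,2]>.010)&(P[...,2]<.045); m[:, :240]=0;m[:,305:]=0;m[:190]=0;m[250:]=0
        q=P[m]; print(" plate z",np.median(q[:,2]),cv2.minAreaRect(q[:,:2].astype(np.float32)), len(q))
        print(" dish", q[q[:,2]>.025].mean(0))
    w=im[...,0]
# pointer line: bright px inside dial
im=np.load("pics/top0.npz")["im"].astype(int); x,y=T(211,146); x,y=int(round(x)),int(round(y))
print(im[y-9:y+10,x-9:x+10].mean(2).astype(int),x,y)
E
```

```text
screws [[ 6.634e-01 -9.390e-02  6.810e-02  1.700e-03]
 [ 4.440e-01 -1.116e-01  6.770e-02  2.200e-03]
 [ 4.591e-01 -3.020e-01  6.680e-02  5.000e-04]]
case [ 0.56128043 -0.19791146] yaw 0.08082596938815206 lock [ 0.60114985 -0.19468194]
dial@.117 [[ 0.60202085 -0.19351404  0.117     ]] line [[ 0.61061333 -0.1762381   0.137     ]
 [ 0.60212291 -0.19196783  0.137     ]]
top 7267 lid z 0.07098973837802602
 lid rect 0.5602678060531616 -0.19728292524814606 (0.26766437292099, 0.22577089071273804) 4.900790214538574
 z 0.1 275 [ 0.5954 -0.1923  0.1097] dir 2.971 [0.0221 0.0206]
 z 0.114 154 [ 0.6008 -0.1924  0.1178] dir 2.731 [0.0144 0.0131]
 z 0.124 66 [ 0.5984 -0.1968  0.1366] dir 1.127 [0.0108 0.0033]
 plate z 0.01768114160874945 ((0.5311007499694824, 0.15157774090766907), (0.13096700608730316, 0.13505637645721436), 85.79650115966797) 1871
 dish [0.54399848 0.13009135 0.03092591]
side 2983 lid z 0.06725365786615844
 lid rect 0.557110607624054 -0.19145704805850983 (0.26881512999534607, 0.23676012456417084) 4.852674961090088
 z 0.1 117 [ 0.5923 -0.1781  0.1074] dir -2.602 [0.0201 0.0155]
 z 0
[... 971 characters left out ...]
  46  47  47  49  49  49  48  46  48
   87]
 [121  67  47  46  47  49  48  49  46  43  46  43  46  50  48  48  48  49
   90]
 [118  69  53  48  47  47  48  48  49  48  48  44  45  46  46  46  49  50
  102]
 [124 103  61  51  55  48  47  47  48  51  46  49  47  48  43  45  46  71
  117]
 [130 132  79  60  59  49  48  47  48  47  49  47  50  47  48  46  52  95
  137]
 [129 139 116  80  54  51  51  53  46  52  47  48  47  53  58  53  77 119
  144]
 [130 147 140 113  69  57  51  52  47  49  54  50  50  59  67  83 121 137
  146]
 [128 148 146 137 110  90  63  54  57  56  58  56  61  71  96 126 147 147
  149]
 [129 149 147 146 144 130 114 107  91  64  63  77 105 118 136 149 149 149
  147]] 392 196
```

```bash
cat >> h.py <<'E'
L=np.array([.601,-.194]); YAW=.085
def Rd(a): return np.array([[np.cos(a),np.sin(a),0],[np.sin(a),-np.cos(a),0],[0,0,-1.]])
def st(): 
    o=ctrl.observe(); return f"t={o['clock']:.1f} p={o['ee_pos'].round(4)} F={o['contact_force'].round(1)} Tz={o['torque'].round(2)} w={o['grip_width']:.3f} g={o['grasp_force']:.1f}"
def guard(p,step=.003,lim=6,vel=.03):
    """straight line in steps, ends early if the force change exceeds lim"""
    p=np.array(p,float); F0=ctrl.observe()["contact_force"]; a=ctrl.observe()["ee_pos"]; n=max(1,int(np.ceil(np.linalg.norm(p-a)/step)))
    for i in range(1,n+1):
        ctrl.move_straight(a+(p-a)*i/n,vel=vel); F=ctrl.observe()["contact_force"]-F0
        if np.linalg.norm(F)>lim: print("stopped",i,n,F.round(1)); return False
    return True
E
python3 - <<'E'
from h import *
PH=YAW+np.pi-2.094
for a,z in((PH,.135),(PH+2.094,.135),(YAW+np.pi/2,.09),(YAW+np.pi,.09)):
    q=ctrl.ik([*L,z],Rd(a)); print(None if q is None else np.round(q,2))
ctrl.reach([*L,.20],Rd(PH)); print(st())
ctrl.move_gripper(.25); print(st())
ctrl.move_straight([*L,.158],vel=.08); ctrl.wait(.2); print(st())
print(guard([*L,.135])); print(st())
ctrl.move_gripper(0,grip_force=25); print(st())
E
```

```text
[-0.45  0.43  0.07  1.22  0.    1.56]
[-0.45  0.43  0.07  1.22  0.   -0.53]
[-0.45  0.45 -0.    1.11  0.    1.04]
[-0.45  0.45 -0.    1.11  0.   -0.53]
t=2.1 p=[ 0.6006 -0.1949  0.2001] F=[-0.1 -0.7 -0.4] Tz=[0.03 0.09 0.02] w=0.998 g=0.0
t=2.8 p=[ 0.601 -0.194  0.2  ] F=[ 0.  -0.1 -0.6] Tz=[-0.01 -0.01  0.04] w=0.249 g=0.0
t=3.6 p=[ 0.6012 -0.1941  0.1586] F=[-0.1  0.8  0.8] Tz=[-0.02  0.08 -0.02] w=0.248 g=0.0
True
t=5.7 p=[ 0.6009 -0.1939  0.1347] F=[-0.1 -0.2 -0.2] Tz=[ 0.06  0.03 -0.02] w=0.249 g=0.0
t=6.0 p=[ 0.601  -0.194   0.1351] F=[-0.1 -0.7  0.3] Tz=[ 0.04 -0.06  0.01] w=0.006 g=0.0
```

```bash
python3 - <<'E'
from h import *
print(st()); out=np.zeros((400,800,3),np.uint8)
t,_=ctrl.get_image("top"); s,_=ctrl.get_image("side"); 
for i,(im,n) in enumerate(((t,"top"),(s,"side"))):
    u,v=proj(n,[*L,.13])[0].astype(int); c=im[v-50:v+50,u-50:u+50,::-1]; out[:,400*i:400*i+400]=cv2.resize(np.clip(c*1.4,0,255).astype(np.uint8),(400,400),interpolation=cv2.INTER_CUBIC)
cv2.imwrite("pics/c1.png",out)
E
```

```text
t=6.0 p=[ 0.601  -0.194   0.1351] F=[-0.1 -0.7  0.3] Tz=[ 0.04 -0.06  0.01] w=0.006 g=0.0
```

View pics/c1.png

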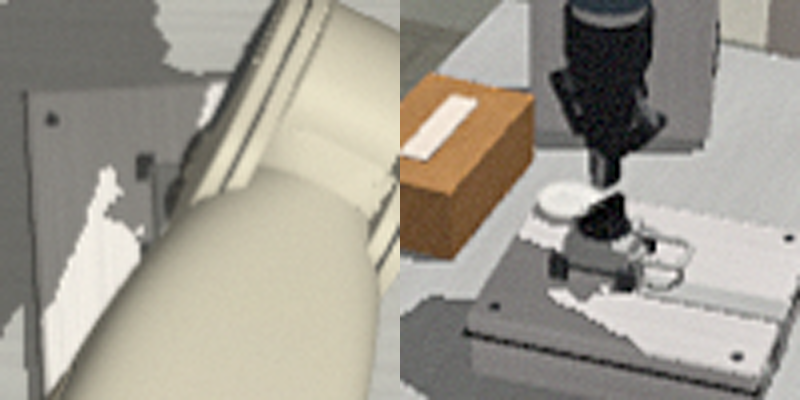

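The side view shows the shut fingertips at crop (603,185), apparently above or behind the bar, whose top is at (607,195). I'll check this with depth and projections.

```bash
python3 - <<'E'
from h import *
u,v=proj("side",[*L,.13])[0].astype(int)
for z in(.149,.135,.121,.117): print(z,((proj("side",[*L,z])[0]-[u-50,v-50])*4+[400,0]).round(0))
im,d=ctrl.get_image("side"); P=cloud("side",d)
for r in range(v-12,v+9): print(r,[(P[r,c]*1000).round(0).astype(int).tolist() for c in (u-1,u,u+1,u+2)], im[r,u-2:u+5].mean(1).astype(int), (r-(v-50))*4)
E
```

```text
0.149 [602. 186.]
0.135 [602. 199.]
0.121 [601. 212.]
0.117 [601. 216.]
143 [[599, -172, 197], [595, -172, 197], [591, -171, 199], [590, -177, 196]] [51 47 25 11 20 18 12] 152
144 [[600, -174, 191], [599, -181, 188], [594, -178, 190], [591, -181, 190]] [35 57 55 28 14 13  3] 156
145 [[602, -180, 183], [599, -182, 183], [596, -184, 183], [590, -177, 188]] [34 57 78 34  8 10  2] 160
146 [[605, -189, 173], [594, -170, 187], [595, -181, 181], [592, -184, 180]] [33 61 75 28 11 24  0] 164
147 [[602, -180, 175], [595, -173, 181], [594, -179, 178], [592, -184, 175]] [30 68 79 34  5 16  0] 168
148 [[599, -174, 175], [598, -181, 171], [594, -179, 173], [593, -186, 170]] [39 68 80 34 13 18 10] 172
149 [[602, -181, 166], [599, -183, 166], [595, -182, 168], [591, -183, 168]] [52 65 76 30 11  2  0] 176
150 [[602, -183, 161], [601, -189, 158], [595, -184, 162], [590, -179, 166]] [47 61 61 21  5 16 77] 180
151 [[601, -179, 159], [596, -177, 162], [594, -180, 161], [591, -181, 161]] [ 85  74  58  34  68  99 139] 184
152 [[602, -181, 154], [597, -178, 157], [596, -186, 152], [593, -188, 152]] [144 118
[... 484 characters left out ...]
, -182, 133], [597, -189, 130], [592, -188, 132]] [39 12  7  1 20 10 10] 208
158 [[599, -177, 132], [596, -177, 133], [594, -183, 130], [595, -195, 122]] [ 0 14 15 12  8 14 18] 212
159 [[598, -174, 130], [598, -183, 125], [596, -189, 122], [593, -190, 121]] [14 10 19  7 16 10 19] 216
160 [[599, -175, 125], [596, -178, 124], [596, -188, 117], [592, -187, 119]] [ 9 15  3 13 17 17 21] 220
161 [[600, -180, 117], [598, -184, 115], [595, -185, 116], [593, -191, 112]] [11  6  6  8 16 28 26] 224
162 [[603, -186, 109], [597, -181, 113], [591, -176, 118], [592, -187, 111]] [17 11 15  5 30 25 17] 228
163 [[596, -168, 117], [597, -180, 109], [592, -178, 112], [587, -174, 116]] [14 19 10  4 31 17  7] 232
```

Depth puts the shut fingertips at z≈0.150 while the TCP reads 0.135, so the tips really stand about 14 mm *behind* the TCP. In xy they agree. I'll regrip with guarded steps, trusting measured heights.

```bash
python3 - <<'E'
from h import *
ctrl.move_gripper(.25); print(st())
print(guard([*L,.108],step=.003,lim=5,vel=.04)); print(st())
ctrl.move_gripper(0,grip_force=25); ctrl.wait(.2); print(st())
im,d=ctrl.get_image("side"); u,v=proj("side",[*L,.13])[0].astype(int)
cv2.imwrite("pics/c2.png",cv2.resize(np.clip(im[v-50:v+50,u-50:u+50,::-1]*1.4,0,255).astype(np.uint8),(500,500),interpolation=cv2.INTER_CUBIC))
E
```

```text
t=6.5 p=[ 0.601 -0.194  0.135] F=[-0.1  0.4 -0.4] Tz=[-0.04 -0.02 -0.04] w=0.252 g=0.0
True
t=8.7 p=[ 0.6009 -0.1939  0.1078] F=[0.5 0.6 0. ] Tz=[-0.    0.    0.05] w=0.248 g=0.0
t=9.2 p=[ 0.6009 -0.194   0.108 ] F=[-1.5  0.7 -0.1] Tz=[0.09 0.34 0.03] w=0.105 g=28.8
```

View pics/c2.png

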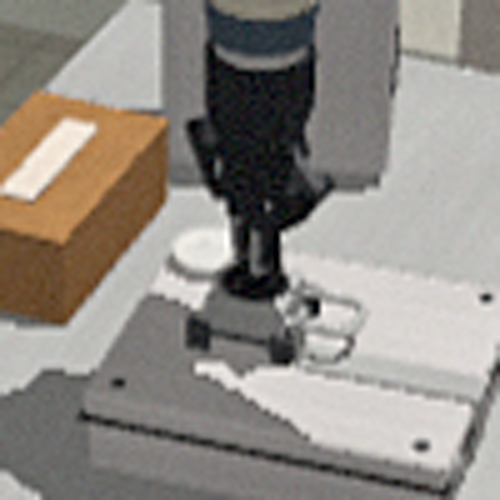

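The bar is gripped (0.105 × 85 ≈ 9 mm), with the fingers on the dial at (260,255). Now I'll turn it anticlockwise.

```bash
python3 - <<'E'
from h import *
PH=YAW+np.pi-2.094
for i in range(1,22):
    ctrl.reach([*L,.108],Rd(PH+2.094*i/21)); o=ctrl.observe(); print(round(-2.094+2.094*i/21,2),"Mz",o["torque"][2].round(3),"F",o["contact_force"].round(1),round(o["clock"],1))
ctrl.wait(.2); print(st())
ctrl.move_gripper(.25); ctrl.wait(.2); ctrl.move_straight([*L,.17],vel=.12); print(st())
# clear the view: swing away, bow hover later
q=np.array(ctrl.observe()["joints"]); q[0]-=.5; ctrl.goto_joints(q)
im,d=ctrl.get_image("top"); np.savez("pics/top1.npz",im=im,d=d); print(st())
cv2.imwrite("pics/c3.png",cv2.resize(np.clip(im[170:240,350:430,::-1]*1.5,0,255).astype(np.uint8),(640,560),interpolation=cv2.INTER_CUBIC))
E
```

```text
-1.99 Mz 0.011 F [-1.2  0.9  0.2] 9.5
-1.89 Mz 0.002 F [-1.9  1.9  2. ] 9.7
-1.79 Mz -0.021 F [-1.7  0.9  0.7] 10.0
-1.7 Mz 0.058 F [ 1.4  0.4 -0.3] 10.2
-1.6 Mz 0.015 F [ 0.8 -0.1 -0.6] 10.5
-1.5 Mz -0.188 F [-1.6 -0.5  1.5] 10.7
-1.4 Mz -0.057 F [-1.8  1.   1.6] 11.0
-1.3 Mz -0.055 F [-3.4 -0.   1.9] 11.2
-1.2 Mz 0.01 F [-2.2  1.4  1.3] 11.5
-1.1 Mz 0.096 F [-0.9  1.3  1.6] 11.7
-1.0 Mz -0.159 F [-1.9 -1.2  1.1] 12.0
-0.9 Mz -0.017 F [-3.5 -0.3  1.6] 12.2
-0.8 Mz 0.032 F [-3.6 -0.1  2.9] 12.5
-0.7 Mz 0.034 F [-3.4  0.   1.8] 12.7
-0.6 Mz 0.099 F [-1.3 -0.1  1. ] 13.0
-0.5 Mz -0.064 F [-1.2 -0.6  1.9] 13.2
-0.4 Mz -0.022 F [-2.  -1.3  1.6] 13.5
-0.3 Mz -0.024 F [-2.3 -2.2  2.4] 13.7
-0.2 Mz -0.029 F [-2.3 -1.2  2. ] 14.0
-0.1 Mz 0.059 F [-2.  -1.1  1.9] 14.2
0.0 Mz 0.03 F [-0.8 -0.5  0.9] 14.5
t=14.7 p=[ 0.6012 -0.1939  0.108 ] F=[-0.3  0.1  1. ] Tz=[ 0.15 -0.07 -0.01] w=0.102 g=28.8
t=15.8 p=[ 0.6008 -0.1939  0.1694] F=[ 1.5 -0.1  0.5] Tz=[-0.02 -0.04 -0.03] w=0.251 g=0.0
t=17.1 p=[ 0.4352 -0.4571  0.1694] F=[ 0.3  0.2 -0.7] Tz=[-0.   -0.04  0.02] w=0.250 g=0.0
```

View pics/c3.png

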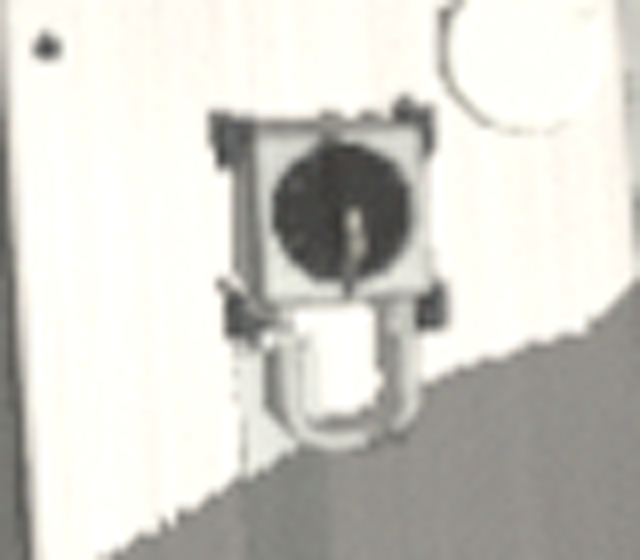

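The pointer now runs from crop (355,205) to (350,280), facing the shackle and the index mark at (350,290). I'll fit its angle and measure the bow.

```bash
python3 - <<'E'
from h import *
f=np.load("pics/top1.npz"); g=f["im"].mean(2); P=cloud("top",f["d"])
u0,v0=proj("top",[*L,.137])[0]; print("dial px",u0,v0)
sub=[]
for r in range(int(v0)-3,int(v0)+9):
    c=np.arange(int(u0)-4,int(u0)+6); w=np.clip(g[r,c]-58,0,None); print(r,g[r,c].astype(int)); 
    if w.sum()>30 and r<v0+7: sub.append(((c*w).sum()/w.sum(),r))
X=at_z("top",sub,.137); k=np.polyfit(X[:,0],X[:,1],1); print("line slope angle",np.arctan(k[0]),"=> dial",np.arctan(k[0])-YAW, X[[0,-1]].round(4))
for lo,hi in((.124,.15),):
    m=(f["d"]>0)&(P[...,2]>lo)&(P[...,2]<hi)&(np.hypot(P[...,0]-L[0],P[...,1]-L[1])<.04); b=P[m]; u,s,v=np.linalg.svd(b[:,:2]-b[:,:2].mean(0)); print("bar",len(b),b.mean(0),np.arctan(v[0,1]/v[0,0])-YAW)
B=L-.078*np.array([np.cos(YAW),np.sin(YAW)]); print("bow pred",B,proj("top",[*B,.096]), "meas",at_z("top",[((345+.5)/8-.5+350,(435+.5)/8-.5+170)],.099))
m=(f["d"]>0)&(P[...,2]>.088)&(P[...,2]<.108)&(np.hypot(P[...,0]-B[0],P[...,1]-B[1])<.025); print("bow pts",m.sum(),P[m].mean(0) if m.any() else 0, P[m].min(0),P[m].max(0))
E
```

```text
dial px 393.6179777575761 195.80468360032793
192 [47 43 42 43 46 49 46 47 47 52]
193 [46 41 40 44 45 47 45 47 46 46]
194 [45 41 43 41 49 47 48 46 44 46]
195 [46 44 41 44 49 52 48 44 46 46]
196 [47 47 41 42 72 92 54 49 46 47]
197 [ 46  44  40  42  88 120  63  47  46  44]
198 [ 46  46  40  42  81 108  65  47  45  43]
199 [44 46 45 39 68 95 75 45 46 43]
200 [ 49  45  43  42  70 102  88  46  47  48]
201 [49 50 47 44 68 97 78 46 46 49]
202 [50 53 45 51 68 79 56 45 52 66]
203 [56 54 48 57 74 69 48 54 65 96]
line slope angle 0.14607906647184982 => dial 0.06107906647184981 [[ 0.6005 -0.1943  0.137 ]
 [ 0.5842 -0.1968  0.137 ]]
bar 64 [ 0.60353132 -0.19403253  0.13666886] -0.009651613872536852
bow pred [ 0.52328161 -0.20062202] [[393.45586196 225.00093235]] meas [[ 0.52608061 -0.19799941  0.099     ]]
bow pts 55 [ 0.52706923 -0.20067318  0.09942317] [ 0.52024129 -0.22115711  0.09313893] [ 0.54047405 -0.17896989  0.10644595]
```

Dial is at 0 within about 0.06 (the bar fit gives -0.01), and the bow is at (0.5245,-0.2005), z≈0.096. Now I'll grip the bow with one finger inside it.

```bash
python3 - <<'E'
from h import *
B=np.array([.5245,-.2005]); a=YAW+np.pi/2
ctrl.reach([*B,.16],Rd(a)); ctrl.move_gripper(.30); print(st())
ctrl.move_straight([*B,.110],vel=.1); ctrl.wait(.1)
print(guard([*B,.070],step=.004,lim=5,vel=.05)); print(st())
ctrl.move_gripper(0,grip_force=25); ctrl.wait(.2); print(st())
im,d=ctrl.get_image("side"); u,v=proj("side",[*B,.12])[0].astype(int)
cv2.imwrite("pics/c4.png",cv2.resize(np.clip(im[v-50:v+50,u-50:u+50,::-1]*1.4,0,255).astype(np.uint8),(500,500),interpolation=cv2.INTER_CUBIC))
E
```

```text
t=18.6 p=[ 0.5244 -0.2011  0.1599] F=[ 0.2  0.7 -0.1] Tz=[-0.01  0.    0.02] w=0.299 g=0.0
True
t=22.1 p=[ 0.5244 -0.2004  0.0697] F=[-0.2  0.3  0. ] Tz=[ 0.    0.02 -0.  ] w=0.301 g=0.0
t=22.6 p=[ 0.5241 -0.2005  0.07  ] F=[-3.9 -0.1  1.7] Tz=[ 0.03  0.79 -0.01] w=0.070 g=23.1
```

View pics/c4.png

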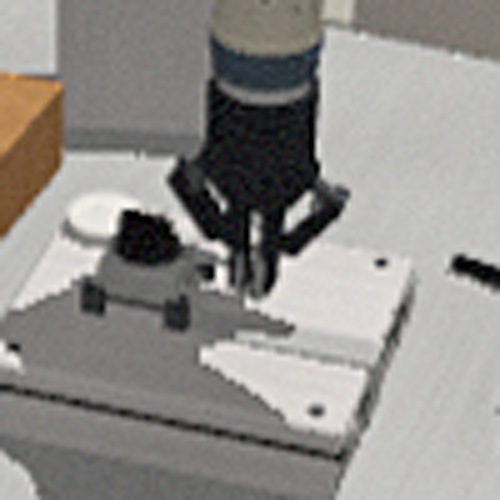

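The fingers hold the bow (w≈6–7 mm) at (258,290). Now I'll pull straight out with force feedback.

```bash
python3 - <<'E'
from h import *
u=-np.array([np.cos(YAW),np.sin(YAW),0]); p0=np.array([.5245,-.2005,.070])
for i in range(1,33):
    s=.001*i; 
    if i<22 and i%3: continue
    ctrl.move_straight(p0+u*s,vel=.03); o=ctrl.observe(); f=-o["contact_force"]@u*-1
    print(i,(o["contact_force"]@u).round(1),o["contact_force"].round(1),np.round((o["ee_pos"]-p0)@u*1000,1))
    if o["contact_force"]@u<-13: break
ctrl.wait(.3); print(st())
E
```

```text
3 -0.0 [ 0.1 -0.6 -0.3] 2.8
6 -0.3 [0.2 0.7 0.4] 6.0
9 0.8 [-0.8  0.9 -0. ] 9.2
12 -0.2 [ 0.1  1.  -0.5] 12.4
15 -0.4 [0.3 0.3 1.7] 15.3
18 -0.1 [ 0.1 -0.4  1.1] 18.3
21 -0.7 [0.7 0.5 1.1] 21.3
22 -1.0 [1.  0.4 0.5] 22.0
23 -1.7 [1.7 0.1 0.5] 23.0
24 -1.8 [1.8 0.1 1.2] 24.1
25 -1.6 [1.6 0.1 0.5] 25.1
26 -1.1 [1.1 0.3 0.1] 26.1
27 -0.2 [0.2 0.8 1.1] 27.1
28 -1.2 [1.2 0.6 0.4] 28.1
29 -1.2 [1.1 1.1 0.8] 29.1
30 -4.8 [ 4.7  1.6 -1.7] 29.5
31 -8.9 [ 8.7  2.7 -2.1] 29.6
32 -13.5 [13.3  2.  -3.6] 29.7
t=27.5 p=[ 0.4949 -0.2032  0.0703] F=[12.6  2.1 -3.2] Tz=[ 0.51 -2.65 -0.01] w=0.071 g=23.7
```

Stop reached at about 29.6 mm commanded, which is 26 mm plus the play and grip slack. Next I'll ease off, release, and look again.

```bash
python3 - <<'E'
from h import *
u=-np.array([np.cos(YAW),np.sin(YAW),0]); p0=np.array([.5245,-.2005,.070])
ctrl.move_straight(p0+u*.0305,vel=.03); print(st())
ctrl.move_gripper(.30); print(st()); p=p0+u*.0305; p[2]=.16; ctrl.move_straight(p,vel=.12)
q=np.array(ctrl.observe()["joints"]); q[0]-=.5; ctrl.goto_joints(q)
im,d=ctrl.get_image("top"); np.savez("pics/top2.npz",im=im,d=d); print(st()); P=cloud("top",d); P0=cloud("top",np.load("pics/top1.npz")["d"])
for Q,n in((P0,"before"),(P,"after")):
    for lo,hi,r in((.124,.15,.04),(.104,.114,.05)):
        m=(Q[...,2]>lo)&(Q[...,2]<hi)&(np.hypot(Q[...,0]-L[0],Q[...,1]-L[1])<r); b=Q[m]; print(n,lo,len(b),b.mean(0).round(4),b.min(0).round(3),b.max(0).round(3))
cv2.imwrite("pics/c5.png",cv2.resize(np.clip(im[170:240,350:430,::-1]*1.5,0,255).astype(np.uint8),(640,560),interpolation=cv2.INTER_CUBIC))
E
```

```text
t=27.7 p=[ 0.495  -0.2031  0.0701] F=[ 6.8  1.3 -1.5] Tz=[ 0.3  -1.42  0.  ] w=0.067 g=24.1
t=28.1 p=[ 0.4936 -0.2031  0.0699] F=[-0.3  0.3  0.4] Tz=[ 0.01 -0.    0.01] w=0.300 g=0.0
t=30.0 p=[ 0.3369 -0.4139  0.1592] F=[ 0.2  0.1 -0.3] Tz=[ 0.02  0.02 -0.01] w=0.299 g=0.0
before 0.124 64 [ 0.6035 -0.194   0.1367] [ 0.584 -0.201  0.124] [ 0.622 -0.18   0.143]
before 0.104 253 [ 0.5978 -0.1936  0.11  ] [ 0.556 -0.225  0.104] [ 0.632 -0.163  0.114]
after 0.124 65 [ 0.6    -0.1951  0.1366] [ 0.581 -0.211  0.124] [ 0.62  -0.188  0.144]
after 0.104 259 [ 0.5961 -0.1933  0.11  ] [ 0.555 -0.227  0.104] [ 0.629 -0.163  0.114]
```

View pics/c5.png

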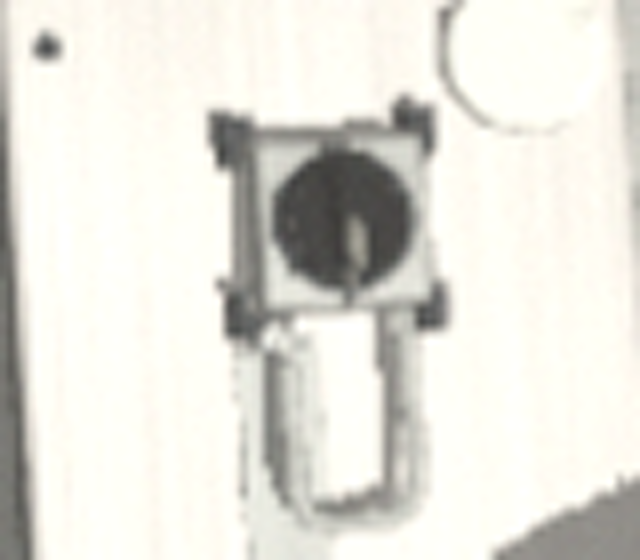

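The shackle is out (bow bottom now at crop row ≈518, was 440), the dial still points to the index, and the lock sits in its rest about 2 mm nearer at x≈0.599. Next is gripping the body sides.

```bash
python3 - <<'E'
from h import *
C=np.array([.599,-.1942]); a=YAW+np.pi
ctrl.move_gripper(1.0); ctrl.reach([*C,.17],Rd(a)); ctrl.wait(.1); print(st())
ctrl.move_straight([*C,.11],vel=.1); ctrl.wait(.1)
print(guard([*C,.070],step=.004,lim=5,vel=.05)); print(st())
ctrl.move_gripper(0,grip_force=50); ctrl.wait(.2); print(st())
im,d=ctrl.get_image("side"); u,v=proj("side",[*C,.12])[0].astype(int)
cv2.imwrite("pics/c6.png",cv2.resize(np.clip(im[v-50:v+50,u-50:u+50,::-1]*1.6,0,255).astype(np.uint8),(500,500),interpolation=cv2.INTER_CUBIC))
E
```

```text
t=32.1 p=[ 0.5985 -0.1952  0.17  ] F=[ 0.1  0.1 -0.1] Tz=[-0.02  0.   -0.03] w=1.002 g=0.0
True
t=35.7 p=[ 0.5988 -0.1941  0.0697] F=[ 0.1 -0.1 -0.7] Tz=[ 0.03  0.02 -0.02] w=0.998 g=0.0
t=36.2 p=[ 0.5992 -0.1943  0.0704] F=[-0.4 -0.8  4.5] Tz=[-0.03  0.08  0.  ] w=0.689 g=55.5
```

View pics/c6.png

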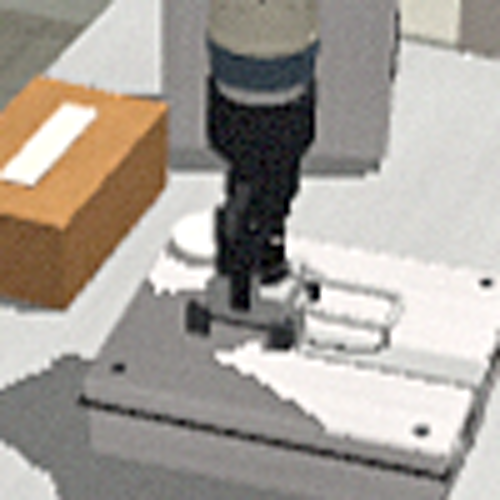

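The body is held (0.689 × 85 ≈ 59 mm, pads overlapping the sides at (240,295)). Lifting and carrying.

```bash
python3 - <<'E'
from h import *
f=np.load("pics/top0.npz"); P=cloud("top",f["d"]); m=np.zeros((400,640),np.uint8)
m[190:250,240:305]=((P[...,2]>.009)&(P[...,2]<.024)&(f["d"]>0))[190:250,240:305]
m=cv2.morphologyEx(cv2.morphologyEx(m,cv2.MORPH_CLOSE,np.ones((15,15))),cv2.MORPH_OPEN,np.ones((9,9)))
r=cv2.minAreaRect(np.argwhere(m)[:,::-1].astype(np.float32)); c=at_z("top",[r[0]],.016)[0]; print("plate",r,c, at_z("top",[(271.3,219.3)],.016))
C=np.array([.599,-.1942])
ctrl.move_gripper(0,grip_force=70); print(st())
F0=ctrl.observe()["contact_force"]
for z in(.074,.080,.090,.105): ctrl.move_straight([*C,z],vel=.04); print(z,(ctrl.observe()["contact_force"]-F0).round(1))
ctrl.move_straight([*C,.175],vel=.1); ctrl.wait(.2); print(st())
a=YAW+np.pi; print(ctrl.ik([*c[:2],.136],Rd(a)))
E
```

```text
plate ((271.0549621582031, 220.14871215820312), (44.616920471191406, 45.16416549682617), 3.6913859844207764) [0.53169482 0.1510596  0.016     ] [[0.53424    0.15040885 0.016     ]]
t=36.5 p=[ 0.5992 -0.1943  0.0705] F=[-1.   0.1  6.5] Tz=[0.02 0.18 0.  ] w=0.688 g=74.4
0.074 [  2.8   0.6 -10.1]
0.08 [ 1.1  0.  -9.3]
0.09 [  1.5  -0.  -10. ]
0.105 [  1.4  -0.4 -11.2]
t=39.0 p=[ 0.5987 -0.1941  0.1743] F=[ 0.5  0.2 -4.1] Tz=[ 0.05 -0.03 -0.04] w=0.683 g=76.2
[ 0.12498549  0.29662192 -0.12520587  1.14896854  0.          0.03998549]
```

```bash
python3 - <<'E'
from h import *
D=np.array([.532,.151])
ctrl.move_straight([*D,.175],vel=.12); ctrl.move_straight([*D,.137],vel=.08); ctrl.wait(.6); print(st(), ctrl.observe()["ee_rot"].round(3)[2])
o=[]
for n in("top","side"):
    im,d=ctrl.get_image(n); P=cloud(n,d); u,v=proj(n,[*D,.16])[0].astype(int)
    o.append(cv2.resize(np.clip(im[v-50:v+50,u-50:u+50,::-1]*1.5,0,255).astype(np.uint8),(400,400),interpolation=cv2.INTER_CUBIC))
    m=(d>0)&(P[...,2]>.13)&(P[...,2]<.185)&(np.hypot(P[...,0]-D[0]+.02,P[...,1]-D[1])<.09)&(P[...,0]<D[0]-.025); b=P[m]
    if len(b): print(n,len(b),"bow end x",b[:,0].min(),np.percentile(b,[5,50,95],axis=0).round(3).tolist())
cv2.imwrite("pics/c7.png",np.hstack(o))
E
```

```text
t=43.3 p=[0.532 0.151 0.137] F=[-0.2  0.3 -3.8] Tz=[-0.   -0.06 -0.03] w=0.684 g=76.2 [-0.  0. -1.]
top 87 bow end x 0.42804100671370304 [[0.431, 0.121, 0.161], [0.465, 0.125, 0.166], [0.505, 0.133, 0.17]]
side 194 bow end x 0.4233643124113543 [[0.427, 0.127, 0.154], [0.477, 0.157, 0.163], [0.505, 0.181, 0.174]]
```

View pics/c7.png

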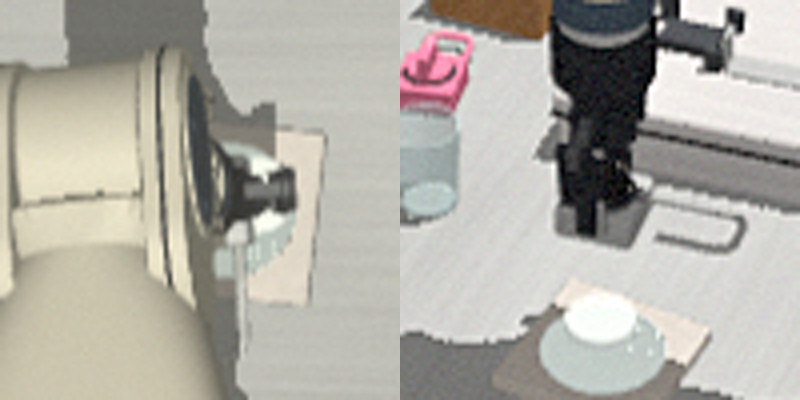

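The side view shows the lock held level at (600,215) with the shackle open to (745,230), above the plate at (600,340). The bow end measures x≈0.425 against 0.425 expected for fully open, and the dish on the plate has not moved.

```bash
python3 -c "
from h import *
print(ctrl.hand_in()); print(st())"
```

```text
the job is handed in; nothing more can be done
None
the job is handed in; nothing more can be done
```

The job is handed in: I set the dial to the opening notch, pulled the shackle fully open, and left the lock held level about 15 cm above the middle of the light plate, finishing at about 43 s; the judge's verdict is not shown.

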